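# Find the high spot of a carousel's drive tyre with a dial gauge

### The arm

A 6-joint arm with a two-finger parallel gripper is mounted at the origin on the work surface. World frame = base frame: x ahead of the robot, y to its left, z up, the work surface at z = 0. Lengths are in m, angles in degrees, forces in N, time in s.
With the tool pointing down it reaches from about 0.3 to 0.75 m from the base axis. Payload 8.5 kg.
Tool frame: the origin (TCP) lies at the centre of the arm's flange, where the gripper is bolted on; the fingertips stand 173 mm ahead of it and the grasp point (between the pads) lies 155 mm ahead of it (env.grip_point_offset is the z of the grasp point in the tool frame, in m); z points along the fingers, y is the direction in which the jaws open and shut (so a half turn about z gives the same grasp; the last joint's range is limited). The gripper opens to 85 mm and grips with 20 to 120 N. Pads are 22 mm wide; open, the fingers measure 114 mm over their backs; the gripper's body (76 mm by 85 mm) begins 54 mm behind the grasp point. The pads swing forward as they close: fully open they stand 13 mm farther back than shut.
Start: joints at [-76.221, 21.807, 74.336, -0, 83.858, -12.336], TCP at [0.242, -0.494, 0.405] pointing down, gripper open.
Joint ranges: [-178.18, 178.18], [-50.72, 133.34], [12.68, 142.11], [-81.47, 261.47], [9.98, 163.14], [-165.26, 165.26]. Speed limits (degrees/s): [136.94, 136.94, 180, 180, 180, 180].

### API

Orientations are given as a 3x3 rotation matrix whose columns are the frame's x, y, z axes.
In Python, from rig import env, get_image, nets gives the robot as it stands.
- The arm moves only by the tool send_rows, never from a script. Its arguments are lists of equal length, an entry for each row: "xyz": the shift along the tool's x, y, z in mm, a list of three; "spin": the turn about the tool's z in degrees. A call has 1 to 20 rows; each row is the pose to reach, as a shift and turn from the pose measured when the call began, along the tool's axes at that moment; what a row does not reach only later rows make up. A row lasts 1/8 s, in which the tool goes at most 62.5 mm and 10.7 degrees, less where a joint would pass 70% of its speed; a pose out of reach is approached as far as the arm can. A call with a gripper value outside its range is refused whole. "hand" is the opening, from 0 (shut) to 1 (fully open), set as the call begins (left out, the last holds). The fingers move at their own pace and stop on an object; "force" is the grip in N (left out, the last holds). Time passes only in rows, so rows that repeat a pose let the fingers close. It gives the time, the measured TCP pose, the force and the opening at its end, in the units of the state.
- env.observe(): the state, without advancing time (a new reading comes with each control period).
- get_image(name): name is "scene" or "top" or "wrist"; returns a dict with "pixels" (400x640x3 uint8, red, green, blue), "range_z" (400x640 float32, m along the optical axis (not along the pixel's ray), 0 where there is no reading), "fov_y" (degrees; the focal length in pixels is half the picture's height over the tangent of half this angle, whatever the lens; pixels are square), "cx", "cy" (the principal point, pixels), "cam_to_world" (4x4, takes a point from camera to world coordinates). Camera axes: x right, y down, z forward; pixel columns grow to the right and rows downward; lengths in m; the calibration is good to about 2 mm. A picture is of the moment at which its call begins.
- env.close_job(): hands the job in, once; it reports no verdict.
Trained networks look in a picture, given as the dict that the camera call returned (one of the last four; its "shot" number tells which), for a name from the list of things; names that differ only in an ending like _2 or _b are one class to them, and where a whole thing is asked for, a point or a joint stands for the part that bears it (a point fixed in the world has none). Each returns a list of dicts, best first, with "confidence" (0 to 1); they miss things now and then, are a little off and sometimes report something else, mostly with a low value. They report only what shows in the picture. A call takes as long as a camera call.
- nets.silhouettes(picture, name): "pixels" (400x640 bool, what is visible of it) and "box" ([centre column, centre row, width, height] in pixels, round what is visible of it).
The state is a dict: "time_s": time; "q": joint angles; "qvel": joint speeds; "joint_efforts": joint torques, N m; "position": TCP position; "tool_rot": TCP orientation; "ft_force": force on the tool from outside, world axes, zero at the start; "wrist_torque": the same for the moment, N m; "grip_width": finger opening in m.
Only numpy, scipy, OpenCV 4.12 (cv2) and the standard library are available. Lean on these libraries where they do the work, as an engineer would, in place of code of your own. Each camera call takes 0.05 s, during which the arm holds its last target. There are 200 camera calls.

### The job

The round tube carousel of a fraction collector sits on the run-out stand because its rubber drive tyre is out of true: slide the dial gauge up by its knob until its foot presses on the tyre and the plunger is pushed in about 3 mm. Then turn the carousel slowly by one of its upright posts to find the tyre's highest spot (there is a lesser one too), never jamming the gauge, and leave it let go and at rest with that highest spot right under the gauge's foot. Leave the things lying about where they are.

Things in the scene. Friction and masses are not known exactly. Their poses are not given: they have to be found in the camera images.
- axis (a point): centre of the top face of the tube carousel, on its vertical spindle axis, 62 mm above the table; the point's y axis points level from here to the gauge, z up. The carousel is a pale grey disc (172 mm across, 14 mm thick, 16 empty wells, 40 mm hub 6 mm high, spindle end 13 mm high) with a black rubber tyre round its edge, on a fixed grey stand plate 150 x 375 x 26 mm
- stand: the stand's fixed plate; origin at table height, 85 mm from the axis toward the gauge; z up, y from spindle to gauge. Tyre: radius 90 mm from the axis, with a bulge up to 93 mm, the high spot, and a lesser one up to 91.3 mm, 135 degrees on, anticlockwise from above; each is an arc of 72 mm radius reaching 27 (lesser: 19) degrees either side. Where they lie from the posts differs every time and is not seen
- post_a (a point): one of the two upright round grey posts by which the carousel is turned, 16 mm diameter, 42 mm tall, 46 mm from the axis, each a plastic sleeve that spins freely on a steel pin; the point is on the post's centre line, 28 mm above the disc's face and 14 mm below the post's top
- post_b (a point): the other post, the same, opposite the first across the axis
- carousel (a joint): turn of the carousel on its spindle, rad, anticlockwise from above positive, any number of turns; at 0 post_a is on the gauge's side, in line with the gauge. It turns with a steady friction of about 0.05 Nm, plus the drag of the gauge's foot (0.15 of its force) and the climb on or run off a bulge, which can be felt at the post; it stays where it is left
- gauge_knob (a point): upright round black knob, 16 mm diameter, 40 mm tall, on the tail of the gauge's carriage; the point is on its centre line, 28 mm above the carriage's top and 12 mm below the knob's top. The dial gauge lies flat in front of it (58 mm across, its near edge 37 mm from the knob's centre line), its top level with this point
- dial (a point): centre of the dial's white face (58 mm across, 68 mm above the table), on the gauge's line. In front of it the plunger ends in the foot, an 8 mm steel ball at the tyre's mid-height (55 mm up); its tip is 74 mm from the dial's centre when free. Its spring (lightly damped) presses with 4 N when free and 0.7 N more per mm pushed in; after 10 mm it jams. The needle turns clockwise once for those 10 mm; free, it points at the carousel
- slide (a joint): travel of the gauge's carriage, m, toward the carousel positive, 0 to 0.045; at 0.028 the free foot just reaches the 90 mm radius, at 0.031 it is pushed in 3 mm there. It moves stiffly (about 12 N) and stays where it is left
- marker: white marker pen with black cap, lying beside the stand, 137 mm long, 16 mm thick; leave it
- beaker: glass beaker, 72 mm across, 92 mm tall, standing beside the stand; leave it
- hex_key: small black hex key lying beside the stand, 90 mm long; leave it
- nut: brass spindle nut, 34 mm across, 12 mm tall, lying beside the stand; leave it
- wash_bottle: plastic wash bottle with bent spout, 72 mm across, 215 mm tall; leave it

How it is judged:
By the outcome, as a careful person would: the job done as asked, in the order asked, and still so for the second after the job is handed in, with the robot touching nothing.
It also fails if it takes over 72 s, if anything falls off the work surface, if the arm or the gripper's body presses on something with over 40 N, if the wrist force passes 120 N, or if a joint passes its speed limit or range.

## Working session

There is one attempt and no reset: what is moved stays moved. The work goes in short steps, Python scripts to look and compute and a tool call to move; the robot and the scene stay as the last step left them, time stands still between calls to the robot, and variables do not carry over. Pictures are saved under pics/ and viewed, on a budget of 10 in all, crops included, one or two more only if the job needs it, and the job is handed in when it is done.

Besides the shell and the picture viewer there is one more tool, called after "Request:" by a JSON object that holds its "method" and its "body". send_rows: Moves the arm, as the interface text tells. Its arguments: {"type":"object","properties":{"xyz":{"type":"array"},"spin":{"type":"array"},"hand":{"type":"number"},"force":{"type":"number"}},"required":["xyz","spin"]}

```bash
mkdir -p pics; ls; cat > h.py <<'E'
import numpy as np, cv2
from rig import env, get_image, nets
def f(p): return p["pixels"].shape[0]/2/np.tan(np.radians(p["fov_y"])/2)
def w(p,u,v,z=None):
    """pixel -> world, by range or by intersect with plane height z"""
    T=np.array(p["cam_to_world"]); d=np.stack([(np.asarray(u)-p["cx"])/f(p),(np.asarray(v)-p["cy"])/f(p),np.ones(np.shape(u))],-1)
    if z is None: return (d*p["range_z"][np.asarray(v,int),np.asarray(u,int)][...,None])@T[:3,:3].T+T[:3,3]
    D=d@T[:3,:3].T; return T[:3,3]+D*((z-T[2,3])/D[...,2])[...,None]
def proj(p,X):
    T=np.array(p["cam_to_world"]); c=(np.asarray(X)-T[:3,3])@T[:3,:3]; return c[...,:2]/c[...,2:]*f(p)+[p["cx"],p["cy"]]
def save(p,n,box=None,s=1):
    im=p["pixels"][...,::-1]
    if box: im=im[box[1]:box[3],box[0]:box[2]]
    cv2.imwrite("pics/"+n,cv2.resize(im,None,fx=s,fy=s,interpolation=cv2.INTER_CUBIC))
E
python3 - <<'E'
from h import *
s=env.observe(); print(s["time_s"],s["position"],s["tool_rot"],s["ft_force"],s["grip_width"],env.grip_point_offset)
a=get_image("top");b=get_image("scene")
cv2.imwrite("pics/1.png",a["pixels"][...,::-1]);cv2.imwrite("pics/2.png",b["pixels"][...,::-1])
for p in(a,b):
  for n in["post_a","gauge_knob","dial","carousel","slide","stand","beaker","wash_bottle"]:
    for r in nets.silhouettes(p,n)[:3]:
      m=r["pixels"]; v,u=np.nonzero(m&(p["range_z"]>0)); X=w(p,u,v); zt=np.percentile(X[:,2],95); t=X[X[:,2]>zt-.006]
      print(n,round(r["confidence"],2),np.round(r["box"]),np.round(np.median(X,0),4),"top",np.round(zt,3),np.round((t.min(0)+t.max(0))/2,4),np.round(np.ptp(t,axis=0),3))
E
```

```text
pics
0.0 [ 0.24206805 -0.4938056   0.4041075 ] [[ 8.97922651e-01  4.40153093e-01 -4.09178381e-04]
 [ 4.40153206e-01 -8.97921554e-01  1.42750874e-03]
 [ 2.60912297e-04 -1.46189360e-03 -9.99998897e-01]] [ 0.22508411  0.35349261 -0.74020834] 0.08566957079178608 0.1547
post_a 0.68 [413. 207.  83.  86.] [ 0.5159 -0.0383  0.0621] top 0.068 [ 0.5192 -0.0387  0.0848] [0.173 0.175 0.045]
gauge_knob 0.71 [325. 180.  64.  41.] [0.5816 0.1436 0.0615] top 0.071 [0.578  0.144  0.0736] [0.057 0.114 0.017]
gauge_knob 0.16 [412. 208.  83.  87.] [ 0.5157 -0.0378  0.0621] top 0.068 [ 0.5192 -0.0387  0.0849] [0.173 0.175 0.045]
dial 0.71 [329. 180.  69.  36.] [0.5813 0.144  0.0621] top 0.071 [0.578  0.1429 0.0736] [0.057 0.116 0.017]
carousel 0.55 [412. 208.  82.  85.] [ 0.5159 -0.0377  0.0621] top 0.068 [ 0.5192 -0.0387  0.0848] [0.173 0.175 0.045]
slide 0.72 [329. 178.  70.  34.] [0.5828 0.1441 0.0628] top 0.071 [0.578  0.144  0.0736] [0.057 0.114 0.017]
stand 0.88 [368. 194. 169. 114.] [0.5474 0.0443 0.0595] top 0.069 [0.5195 0.0389 0.085 ] [0.174 0.324 0.045]
stand 0.56 [337. 247.  58.  10.] [0.4379
[... 836 characters left out ...]
2] [0.173 0.174 0.046]
slide 0.72 [319. 226.  64.  54.] [0.5902 0.1352 0.0607] top 0.071 [0.5804 0.1416 0.0738] [0.058 0.117 0.017]
slide 0.7 [349. 290.  38.  55.] [0.7043 0.058  0.0481] top 0.092 [0.7066 0.0469 0.0912] [0.07  0.071 0.011]
stand 0.18 [238. 278. 102.  88.] [ 0.5244 -0.0441  0.0619] top 0.069 [ 0.5224 -0.0381  0.0862] [0.173 0.174 0.046]
beaker 0.88 [350. 291.  35.  54.] [0.7044 0.0583 0.0467] top 0.092 [0.7062 0.0469 0.0913] [0.071 0.071 0.011]
wash_bottle 0.72 [193. 248.  17.  18.] [ 0.3872 -0.0257  0.0107] top 0.014 [ 0.4006 -0.0308  0.0346] [0.056 0.043 0.052]
wash_bottle 0.55 [364.  87.  44.  79.] [0.5138 0.4615 0.0929] top 0.204 [0.4962 0.4555 0.2094] [0.035 0.06  0.022]
```

```bash
python3 - <<'E'
from h import *
a=get_image("top");b=get_image("scene")
save(a,"3.png",(220,80,480,275),3); save(b,"4.png",(140,20,440,340),1.8)
for nm,p in(("top",a),("scene",b)):
  v,u=np.nonzero(p["range_z"]>0); X=w(p,u,v)
  # disc fit
  k=(abs(X[:,2]-.062)<.002)&(np.hypot(X[:,0]-.52,X[:,1]+.038)<.1)
  c,r=cv2.minEnclosingCircle(X[k][:,:2].astype(np.float32)*1000); print(nm,"disc",np.round(c,1),r)
  k=(X[:,2]>.09)&(X[:,2]<.12)&(X[:,0]>.42)&(X[:,0]<.66)&(X[:,1]>-.14)&(X[:,1]<.25)
  if k.sum():
    n,l,st,ce=cv2.connectedComponentsWithStats(np.bincount(v[k]*640+u[k],minlength=256000).reshape(400,640).astype(np.uint8))
    L=l[v,u]
    for i in range(1,n):
      if st[i,4]>3: 
        q=X[(L==i)&k]; print(nm,st[i],np.round((q.max(0)+q.min(0))/2,4),np.round(np.ptp(q,axis=0),3),q[:,2].max())
E
```

```text
top disc [516.3 -38.7] 90.97488403320312
top [392 190   9   8  51] [0.5407 0.001  0.0984] [0.014 0.015 0.016] 0.10646767948487423
top [431 212   9   8  57] [ 0.4936 -0.0775  0.0992] [0.015 0.015 0.017] 0.10753413068383533
scene disc [518.5 -40.1] 91.36006927490234
scene [255 251   9  12  81] [5.436e-01 5.000e-04 9.930e-02] [0.015 0.016 0.018] 0.1080904423814757
scene [207 272  10  11  83] [ 0.4967 -0.0785  0.0996] [0.015 0.015 0.017] 0.10788310728718797
```

View pics/3.png

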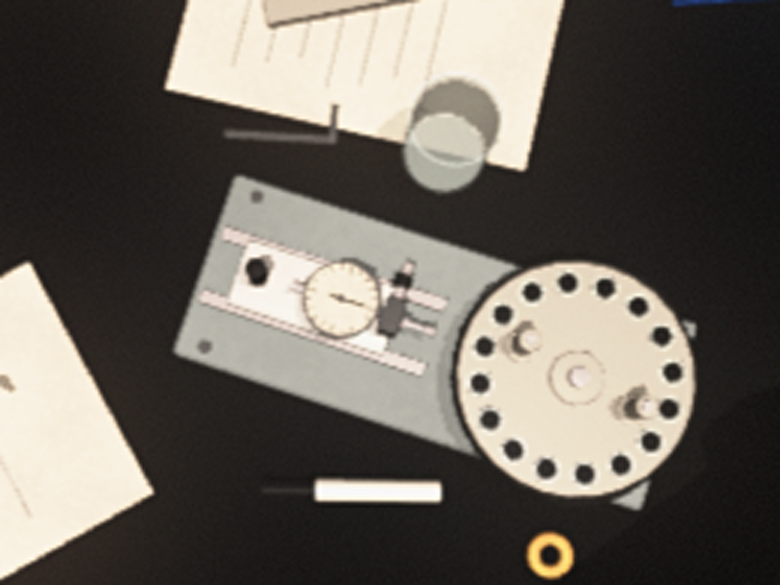

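View pics/4.png

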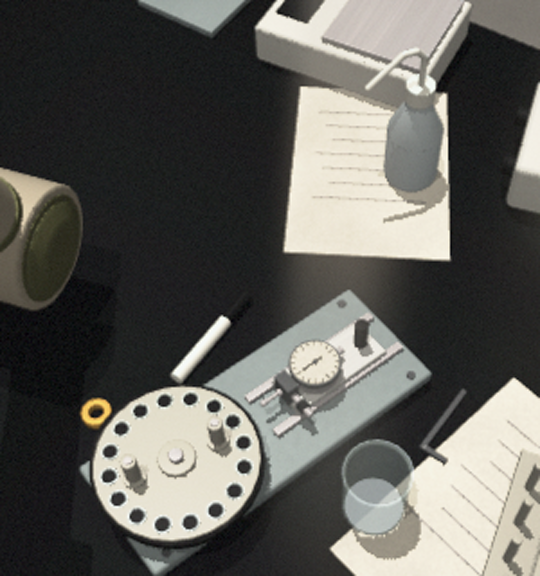

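The pictures show post tops near crop px (528,338) and (645,407) in the top view. The knob is at about (258,265), the dial at (341,299) with its needle toward the carousel (free), and the marker, hex key, beaker and nut are clear of the stand.

```bash
python3 - <<'E'
from h import *
P=[get_image("top"),get_image("scene")]
for p in P:
  v,u=np.nonzero(p["range_z"]>0); X=w(p,u,v)
  near=(X[:,0]>.5)&(X[:,0]<.66)&(X[:,1]>.06)&(X[:,1]<.25)
  k=near&(X[:,2]>.0735)&(X[:,2]<.1); q=X[k]; print("knob",k.sum(),np.round((q.max(0)+q.min(0))/2,4),np.round(np.ptp(q,axis=0),3),np.round(q.mean(0),4))
  k=near&(abs(X[:,2]-.0695)<.0035); 
  c,r=cv2.minEnclosingCircle(X[k&(X[:,1]<.17)&(np.hypot(X[:,0]-.58,X[:,1]-.125)<.035)][:,:2].astype(np.float32)*1000); print("dial",np.round(c,1),r)
p=get_image("wrist"); print(np.round(p["cam_to_world"],3),p["fov_y"])
E
```

```text
knob 41 [0.599  0.1936 0.0784] [0.015 0.013 0.009] [0.5989 0.1934 0.0797]
dial [577.1 125.2] 34.48445129394531
knob 52 [0.6011 0.1933 0.0786] [0.015 0.016 0.008] [0.6012 0.1924 0.0792]
dial [578.3 125.1] 34.78280258178711
[[ 0.44  -0.868 -0.231  0.3  ]
 [-0.898 -0.425 -0.113 -0.466]
 [-0.     0.257 -0.966  0.375]
 [ 0.     0.     0.     1.   ]] 62.3287071569637
```

Request:
{"method": "send_rows", "body": {"xyz": [[15,-11,0],[50,-37,0],[90,-66,4],[130,-96,8],[170,-125,12],[210,-155,16],[250,-184,20],[290,-213,24],[330,-243,28],[370,-272,32],[410,-302,36],[450,-331,40],[490,-360,44],[530,-390,48],[570,-419,52],[600,-441,56],[615,-453,60],[624,-459,60],[624,-459,60],[624,-459,60]], "spin": [0,-2,-4,-6,-9,-12,-15,-18,-21,-24,-27,-30,-33,-36,-39,-42,-44,-44.6,-44.6,-44.6], "hand": 0.5}}

```text
time_s: 3.65
position: [0.6002, 0.1921, 0.345]
tool_rot: [[0.332, 0.943, 0.0], [0.943, -0.332, -0.0], [-0.0, 0.0, -1.0]]
ft_force: [1.1, -1.3, 0.2]
grip_width: 0.0427
```

```bash
python3 - <<'E'
from h import *
s=env.observe(); print(s["time_s"],s["position"],np.round(s["tool_rot"],3),s["ft_force"],s["grip_width"])
p=get_image("wrist"); save(p,"5.png",None,1.2)
v,u=np.nonzero(p["range_z"]>0); X=w(p,u,v)
near=(X[:,0]>.5)&(X[:,0]<.7)&(X[:,1]>.06)&(X[:,1]<.26)
k=near&(X[:,2]>.0735)&(X[:,2]<.1); q=X[k]; print("knob",k.sum(),np.round((q.max(0)+q.min(0))/2,4),np.round(np.ptp(q,axis=0),3),np.round(q.mean(0),4))
print(np.round(proj(p,np.array([[.6,.1933,.08],[.5187,-.0386,.075]])),1))
E
```

```text
3.65 [0.6001546  0.19208626 0.3450485 ] [[ 0.332  0.943  0.   ]
 [ 0.943 -0.332 -0.   ]
 [-0.     0.    -1.   ]] [ 1.08172892 -1.34518083  0.19383266] 0.04268097099912687
knob 372 [0.6015 0.1932 0.0782] [0.015 0.015 0.008] [0.6016 0.1937 0.08  ]
[[319.6 204.7]
 [320.  455.2]]
```

View pics/5.png

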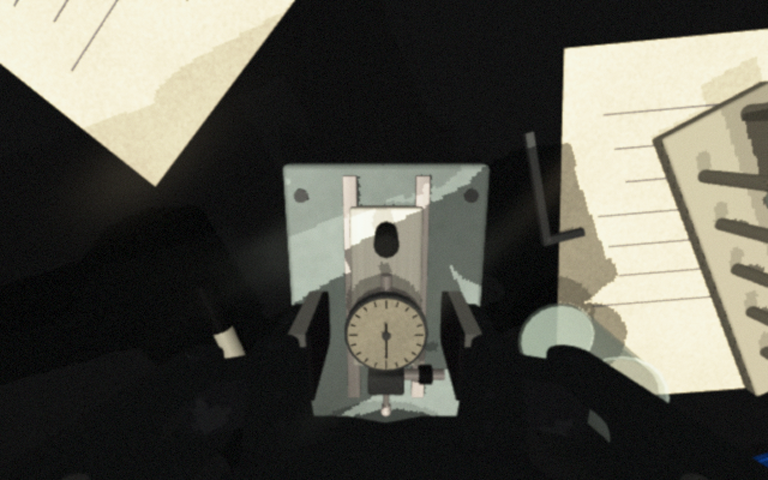

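Wrist view: the knob is straight below at px (386,240). The dial is at (386,335) with its needle at the carousel (free), and the foot is at (386,408), short of the tyre.

Request:
{"method": "send_rows", "body": {"xyz": [[1,1,15],[1.5,1,40],[1.5,1,70],[1.5,1,95],[1.5,1,112],[1.5,1,120],[1.5,1,122],[1.5,1,122]], "spin": [0,0,0,0,0,0,0,0]}}

```text
time_s: 4.7
position: [0.6018, 0.1932, 0.2237]
tool_rot: [[0.332, 0.943, 0.001], [0.943, -0.332, 0.0], [0.001, 0.001, -1.0]]
ft_force: [0.1, -0.2, 0.3]
grip_width: 0.0424
```

Request:
{"method": "send_rows", "body": {"xyz": [[0,0,0],[0,0,0],[0,0,0],[0,0,0],[0,0,0]], "spin": [0,0,0,0,0], "hand": 0, "force": 40}}

```text
time_s: 5.32
position: [0.6014, 0.1934, 0.2245]
tool_rot: [[0.331, 0.943, 0.001], [0.943, -0.331, 0.0], [0.001, 0.001, -1.0]]
ft_force: [-4.3, 0.4, 5.9]
grip_width: 0.015
```

```bash
python3 - <<'E'
from h import *
s=env.observe(); print(s["time_s"],s["position"],s["ft_force"],s["grip_width"])
p=get_image("wrist"); save(p,"6.png",None,1)
P=s["position"]
print(np.round(proj(p,np.array([[.5187,-.0386,.075],[P[0]-.332*-0-.332*66e-3,P[1]-.943*66e-3,.068]])),1))
E
```

```text
5.325 [0.60139593 0.1934118  0.22453827] [-4.27994906  0.38256155  5.86297144] 0.014951711485323337
[[318.4 660.7]
 [320.1 402.8]]
```

View pics/6.png

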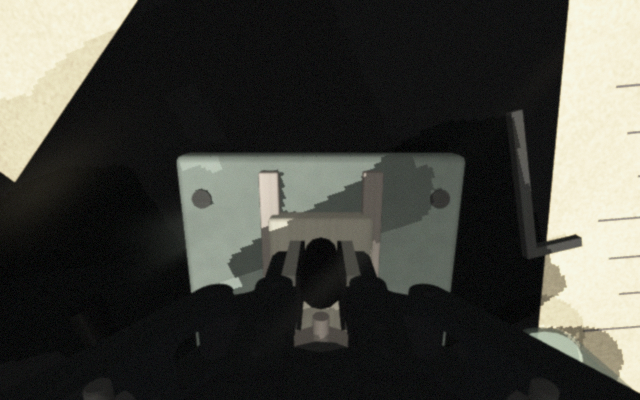

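Gripped squarely on the knob (px 320,275). Sliding toward the carousel, just short of the target.

Request:
{"method": "send_rows", "body": {"xyz": [[-2,0,0],[-4,0,0],[-6,0,0],[-8,0,0],[-10,0,0],[-12,0,0],[-14,0,0],[-16,0,0],[-17,0,0],[-17,0,0],[-17,0,0]], "spin": [0,0,0,0,0,0,0,0,0,0,0]}}

```text
time_s: 6.75
position: [0.596, 0.1787, 0.2246]
tool_rot: [[0.331, 0.944, 0.003], [0.944, -0.331, 0.004], [0.005, 0.002, -1.0]]
ft_force: [4.0, 10.4, -3.1]
grip_width: 0.0146
```

```bash
cat >> h.py <<'E'
D=np.array([.3312,.9436]); AX=np.array([.5187,-.0386])
def needle(p,c,name=None,h=.068):
    """unwarp dial face round c (world xy); needle angle clockwise from carousel direction"""
    n=161; g=(np.arange(n)-80)*.0004
    # patch: up = toward the carousel (-D), right = clockwise side seen from above
    up=-D; rt=np.array([up[1],-up[0]])
    gx,gy=np.meshgrid(g,-g); xy=np.asarray(c)+gx[...,None]*rt+gy[...,None]*up
    uv=proj(p,np.dstack([xy,np.full((n,n),h)])).astype(np.float32)
    im=cv2.remap(p["pixels"],uv[...,0],uv[...,1],cv2.INTER_CUBIC)
    if name: cv2.imwrite("pics/"+name,cv2.resize(im[...,::-1],None,fx=3,fy=3))
    G=im.min(2).astype(np.float32); a=np.radians(np.arange(0,360,1)); r=np.arange(15,45)
    s=cv2.remap(G,(80+np.outer(np.sin(a),r)).astype(np.float32),(80-np.outer(np.cos(a),r)).astype(np.float32),cv2.INTER_LINEAR).mean(1)
    s=np.convolve(np.r_[s[-6:],s,s[:6]],np.ones(13)/13,"valid")
    return int(s.argmin()),round(float(np.median(s)-s.min()),1)
E
python3 - <<'E'
from h import *
s=env.observe(); P=s["position"][:2]; c=P-.066*D
print(s["time_s"],P,np.linalg.norm(P-AX),s["ft_force"]@np.r_[D,0])
b=get_image("scene");t=get_image("top")
print(needle(b,c,"a.png"),needle(t,c,"b.png"))
cv2.imwrite("pics/7.png",np.hstack([cv2.imread("pics/a.png")[:,:400],cv2.imread("pics/b.png")[:,:400]]) if 0 else cv2.resize(np.hstack([cv2.imread("pics/a.png"),cv2.imread("pics/b.png")]),None,fx=.8,fy=.8))
E
```

```text
6.75 [0.59600789 0.17873175] 0.23067205958462175 11.098096792382686
(4, 43.9) (218, 46.2)
```

View pics/7.png

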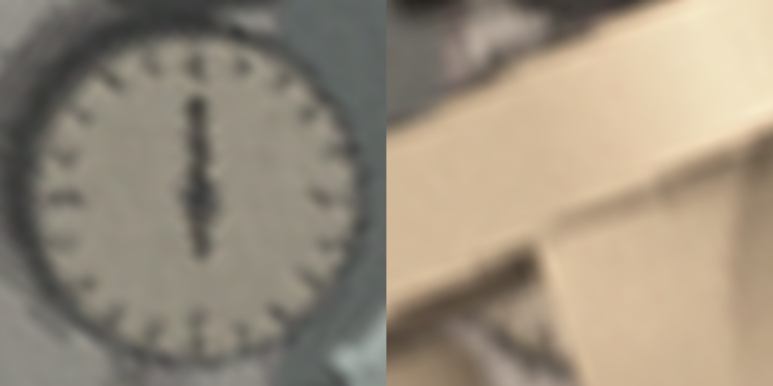

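The scene camera reads the dial well: the needle is still on zero, so the foot is just short of the tyre.

Request:
{"method": "send_rows", "body": {"xyz": [[-1.5,0,0],[-2.5,0,0],[-3.5,0,0],[-3.5,0,0],[-3.5,0,0]], "spin": [0,0,0,0,0]}}

```text
time_s: 7.48
position: [0.5951, 0.1769, 0.2246]
tool_rot: [[0.331, 0.944, 0.006], [0.944, -0.331, 0.008], [0.009, 0.003, -1.0]]
ft_force: [4.3, 11.3, -4.8]
grip_width: 0.0145
```

```bash
python3 - <<'E'
from h import *
s=env.observe(); P=s["position"][:2]; c=P-.066*D
print(s["time_s"],P,np.linalg.norm(P-AX),s["ft_force"]@np.r_[D,0])
b=get_image("scene")
print(needle(b,c-.0006*D))
E
```

```text
7.475 [0.59513397 0.17693256] 0.22868413980232782 12.094821674638133
(3, 40.8)
```

Request:
{"method": "send_rows", "body": {"xyz": [[-1.5,0,0],[-2.5,0,0],[-3.5,0,0],[-3.5,0,0],[-3.5,0,0]], "spin": [0,0,0,0,0]}}

```text
time_s: 8.15
position: [0.5944, 0.1754, 0.2246]
tool_rot: [[0.331, 0.944, 0.009], [0.944, -0.331, 0.012], [0.014, 0.005, -1.0]]
ft_force: [5.6, 14.2, -5.5]
grip_width: 0.0147
```

```bash
python3 - <<'E'
from h import *
s=env.observe(); P=s["position"][:2]; c=P-.066*D
print(s["time_s"],P,np.linalg.norm(P-AX),s["ft_force"]@np.r_[D,0])
b=get_image("scene")
print(needle(b,c-.0006*D,"8.png"))
E
```

```text
8.15 [0.5943714  0.17542151] 0.22700521062165638 15.264743886164304
(35, 32.4)
```

Request:
{"method": "send_rows", "body": {"xyz": [[-1.5,0,0],[-2.5,0,0],[-4,0,0],[-4,0,0],[-4,0,0]], "spin": [0,0,0,0,0]}}

```text
time_s: 8.82
position: [0.5934, 0.1735, 0.2246]
tool_rot: [[0.33, 0.944, 0.012], [0.944, -0.33, 0.017], [0.02, 0.006, -1.0]]
ft_force: [6.5, 14.9, -5.3]
grip_width: 0.0148
```

```bash
python3 - <<'E'
from h import *
s=env.observe(); g=s["position"]+s["tool_rot"][:,2]*.1547; P=g[:2]; c=P-.066*D
print(s["time_s"],g,np.linalg.norm(P-AX),s["ft_force"]@np.r_[D,0])
b=get_image("scene")
print(needle(b,c-.0006*D,"8.png"))
E
```

```text
8.825 [0.59535416 0.17610984 0.06996999] 0.22798284348753514 16.24257837025545
(74, 45.4)
```

View pics/8.png

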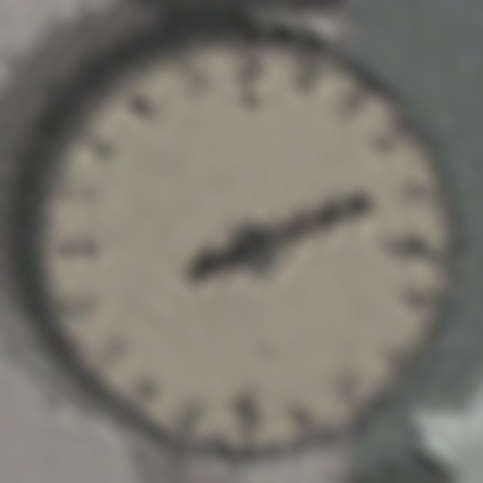

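Needle at about 72°, or 2.0 mm in; one more similar push is needed.

Request:
{"method": "send_rows", "body": {"xyz": [[-1.5,0,0],[-2.5,0,0],[-3.9,0,0],[-3.9,0,0],[-3.9,0,0]], "spin": [0,0,0,0,0]}}

```text
time_s: 9.5
position: [0.5926, 0.1718, 0.2246]
tool_rot: [[0.33, 0.944, 0.016], [0.944, -0.33, 0.021], [0.025, 0.008, -1.0]]
ft_force: [6.2, 15.8, -5.5]
grip_width: 0.0148
```

```bash
python3 - <<'E'
from h import *
s=env.observe(); g=s["position"]+s["tool_rot"][:,2]*.1547; P=g[:2]; c=P-.066*D
print(s["time_s"],g,np.linalg.norm(P-AX),s["ft_force"]@np.r_[D,0])
b=get_image("scene")
print(needle(b,c-.0006*D,"9.png"))
E
```

```text
9.5 [0.59499133 0.17509931 0.06995582] 0.22690914798257616 16.92192775330721
(108, 45.1)
```

3.0 mm in. Taking the load off, then releasing and lifting.

Request:
{"method": "send_rows", "body": {"xyz": [[0,0,0],[0,0,0]], "spin": [0,0]}}

```text
time_s: 9.8
position: [0.5926, 0.1719, 0.2246]
tool_rot: [[0.33, 0.944, 0.016], [0.944, -0.33, 0.022], [0.025, 0.008, -1.0]]
ft_force: [1.6, 1.7, -2.1]
grip_width: 0.0148
```

Request:
{"method": "send_rows", "body": {"xyz": [[0,0,0],[0,0,0],[0,0,0],[0,0,-15],[0,0,-50],[0,0,-90],[0,0,-100],[0,0,-100]], "spin": [0,0,0,0,0,0,0,0], "hand": 0.4}}

```text
time_s: 10.8
position: [0.5909, 0.1697, 0.3252]
tool_rot: [[0.33, 0.944, 0.017], [0.944, -0.33, 0.022], [0.026, 0.009, -1.0]]
ft_force: [0.1, 0.2, 0.2]
grip_width: 0.0342
```

```bash
python3 - <<'E'
from h import *
s=env.observe(); g=s["position"]+s["tool_rot"][:,2]*.1547
print(s["time_s"],s["position"],g,np.round(s["tool_rot"],3),s["q"],s["grip_width"])
b=get_image("scene"); C=AX+.161*D
print(needle(b,C,"10.png"),np.round(b["cam_to_world"],3)[:3,3])
for p in (b,get_image("wrist")):
  v,u=np.nonzero(p["range_z"]>0); X=w(p,u,v)
  k=(X[:,2]>.095)&(X[:,2]<.112)&(np.hypot(X[:,0]-.5187,X[:,1]+.0386)<.06)
  for sd in(1,-1):
    q=X[k&(np.sign(X[:,1]+.0386)==sd)]
    if len(q): print(sd,len(q),np.round((q.max(0)+q.min(0))/2,4),np.round(np.ptp(q,axis=0),4))
E
```

```text
10.8 [0.59086329 0.16969809 0.32523228] [0.59347425 0.17304522 0.17059053] [[ 0.33   0.944  0.017]
 [ 0.944 -0.33   0.022]
 [ 0.026  0.009 -1.   ]] [ 4.84442135 31.68178884 71.06440842  1.18800541 76.18813306 23.82891571] 0.03423589652073117
(106, 43.9) [ 0.847 -0.293  0.934]
1 72 [0.5436 0.001  0.1019] [0.0145 0.0155 0.0121]
-1 75 [ 0.4958 -0.0779  0.1011] [0.0158 0.0156 0.0111]
```

Reading 106° after release, so the gauge stays at about 3 mm. On to post_a.

Request:
{"method": "send_rows", "body": {"xyz": [[-10,0,0],[-35,2,0],[-65,3,0],[-95,4,0],[-125,6,0],[-155,8,0],[-175,9,0],[-181,9,0],[-181,9,10],[-181,9,30],[-181,9,52],[-181,9,68],[-181,9,76],[-181,9,76],[-181,9,76]], "spin": [0,2,4,6,8,10,11.8,11.8,11.8,11.8,11.8,11.8,11.8,11.8,11.8]}}

```text
time_s: 12.78
position: [0.5409, -0.0023, 0.2436]
tool_rot: [[0.515, 0.857, 0.015], [0.857, -0.516, 0.021], [0.026, 0.002, -1.0]]
ft_force: [0.5, 0.3, -0.1]
grip_width: 0.0343
```

Request:
{"method": "send_rows", "body": {"xyz": [[0,0,0],[0,0,0],[0,0,0],[0,0,0]], "spin": [0,0,0,0], "hand": 0, "force": 25}}

```text
time_s: 13.28
position: [0.541, -0.0023, 0.2441]
tool_rot: [[0.515, 0.857, 0.016], [0.857, -0.516, 0.021], [0.026, 0.003, -1.0]]
ft_force: [-1.2, 1.1, 5.8]
grip_width: 0.0151
```

```bash
cat >> h.py <<'E'
AX=np.array([.5198,-.0385])
def st(name=None):
    s=env.observe(); g=s["position"]+s["tool_rot"][:,2]*.1547; r=g[:2]-AX; x=s["tool_rot"][:,0]
    b=get_image("scene")
    print("t",s["time_s"],"grasp",np.round(g,4),"R",round(np.hypot(*r)*1e3,1),"postang",round(np.degrees(np.arctan2(r[1],r[0])),1),"yawx",round(np.degrees(np.arctan2(x[1],x[0])),1),"q6",round(s["q"][5],1),"F",np.round(s["ft_force"],1),"w",round(s["grip_width"],4),"needle",needle(b,AX-np.array([.0005,0])+.1605*D,name))
    return b
E
python3 - <<'E'
from h import *
b=st(); save(b,"11.png",(160,170,400,350),3)
E
```

```text
t 13.275 grasp [0.5434 0.0009 0.0895] R 45.9 postang 59.1 yawx 59.0 q6 17.2 F [-1.2  1.1  5.8] w 0.0151 needle (106, 67.9)
```

View pics/11.png

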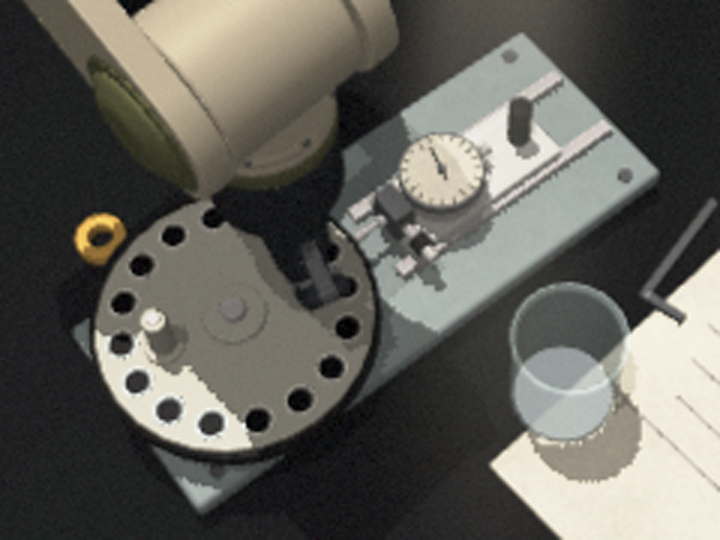

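Post_a is gripped (px ~320,275), and the dial is unobstructed at (443,170). Turning anticlockwise.

Request:
{"method": "send_rows", "body": {"xyz": [[-0.1,-3.2,0],[-0.4,-6.4,0],[-1,-9.6,0],[-1.8,-12.7,0],[-2.8,-15.7,0],[-4,-18.7,0]], "spin": [-4,-8,-12,-16,-20,-24]}}

```text
time_s: 14.08
position: [0.524, 0.0036, 0.2442]
tool_rot: [[0.121, 0.992, 0.021], [0.992, -0.121, 0.021], [0.023, 0.018, -1.0]]
ft_force: [9.4, 0.4, -2.9]
grip_width: 0.0152
```

```bash
python3 -c "
from h import *
st()"
```

```text
t 14.075 grasp [0.5272 0.0068 0.0896] R 45.9 postang 80.7 yawx 83.1 q6 -6.7 F [ 9.4  0.4 -2.9] w 0.0152 needle (105, 69.7)
```

Request:
{"method": "send_rows", "body": {"xyz": [[-0.1,-3.2,0],[-0.4,-6.4,0],[-1,-9.6,0],[-1.8,-12.7,0],[-2.8,-15.7,0],[-4,-18.7,0]], "spin": [-4,-8,-12,-16,-20,-24]}}

```text
time_s: 14.88
position: [0.5052, 0.0027, 0.2441]
tool_rot: [[-0.298, 0.954, 0.023], [0.954, 0.298, 0.023], [0.015, 0.028, -0.999]]
ft_force: [8.8, 8.7, 1.2]
grip_width: 0.0154
```

```bash
python3 -c "
from h import *
st()"
```

```text
t 14.875 grasp [0.5087 0.0061 0.0895] R 46.0 postang 104.0 yawx 107.4 q6 -31.8 F [8.8 8.7 1.2] w 0.0154 needle (106, 76.4)
```

Request:
{"method": "send_rows", "body": {"xyz": [[-0.1,-3.2,0],[-0.4,-6.4,0],[-1,-9.6,0],[-1.8,-12.7,0],[-2.8,-15.7,0],[-4,-18.7,0]], "spin": [-4,-8,-12,-16,-20,-24]}}

```text
time_s: 15.68
position: [0.4881, -0.0058, 0.244]
tool_rot: [[-0.665, 0.747, 0.022], [0.747, 0.664, 0.025], [0.004, 0.033, -0.999]]
ft_force: [2.4, 11.3, 7.3]
grip_width: 0.0155
```

```bash
python3 -c "
from h import *
st()"
```

```text
t 15.675 grasp [ 0.4915 -0.0019  0.0894] R 46.2 postang 127.7 yawx 131.7 q6 -57.8 F [ 2.4 11.3  7.3] w 0.0155 needle (106, 78.0)
```

Request:
{"method": "send_rows", "body": {"xyz": [[-0.3,-3.2,0],[-0.8,-6.4,0],[-1.5,-9.6,0],[-2.4,-12.7,0],[-3.5,-15.7,0],[-4.8,-18.7,0]], "spin": [-4,-8,-12,-16,-20,-23]}}

```text
time_s: 16.48
position: [0.4761, -0.0207, 0.2439]
tool_rot: [[-0.906, 0.423, 0.019], [0.423, 0.906, 0.028], [-0.005, 0.033, -0.999]]
ft_force: [-4.9, 13.2, 14.4]
grip_width: 0.015
```

```bash
python3 -c "
from h import *
st()"
```

```text
t 16.475 grasp [ 0.479  -0.0164  0.0893] R 46.4 postang 151.6 yawx 155.0 q6 -83.4 F [-4.9 13.2 14.4] w 0.015 needle (106, 78.7)
```

Request:
{"method": "send_rows", "body": {"xyz": [[-0.3,-3.2,-0.2],[-0.8,-6.4,-0.5],[-1.5,-9.6,-0.8],[-2.4,-12.7,-1],[-3.5,-15.7,-1.2],[-4.8,-18.7,-1.2]], "spin": [-4,-8,-12,-16,-20,-23]}}

```text
time_s: 17.27
position: [0.4712, -0.0389, 0.244]
tool_rot: [[-0.999, 0.03, 0.013], [0.031, 0.999, 0.031], [-0.012, 0.031, -0.999]]
ft_force: [-4.4, 11.0, 5.3]
grip_width: 0.015
```

```bash
python3 -c "
from h import *
st()"
```

```text
t 17.275 grasp [ 0.4732 -0.0341  0.0893] R 46.8 postang 174.6 yawx 178.2 q6 -109.1 F [-4.4 11.   5.3] w 0.015 needle (148, 83.6)
```

Request:
{"method": "send_rows", "body": {"xyz": [[-0.3,-3.2,-0.2],[-0.8,-6.4,-0.5],[-1.5,-9.6,-0.8],[-2.4,-12.7,-1],[-3.5,-15.7,-1.2],[-4.8,-18.7,-1.2]], "spin": [-4,-8,-12,-16,-20,-23]}}

```text
time_s: 18.08
position: [0.4739, -0.0572, 0.244]
tool_rot: [[-0.93, -0.367, 0.006], [-0.367, 0.93, 0.033], [-0.018, 0.028, -0.999]]
ft_force: [-6.9, 7.4, 3.3]
grip_width: 0.015
```

```bash
python3 -c "
from h import *
st()"
```

```text
t 18.075 grasp [ 0.4748 -0.0522  0.0893] R 47.0 postang -163.1 yawx -158.5 q6 -134.3 F [-6.9  7.4  3.3] w 0.015 needle (106, 78.5)
```

A bump of about 1.2 mm, less than 46° wide, near post angle 175°: that is the lesser spot. The high one should come at about 310°. Wrist range is nearly used up, so I'm regrasping half a turn round.

Request:
{"method": "send_rows", "body": {"xyz": [[0,0,0],[0,0,0],[0,0,0],[0,0,-15],[0,0,-35],[0,0,-47],[0,0,-47]], "spin": [0,0,0,0,0,0,5], "hand": 0.4}}

```text
time_s: 19.0
position: [0.4739, -0.0592, 0.2918]
tool_rot: [[-0.959, -0.285, 0.008], [-0.284, 0.958, 0.031], [-0.017, 0.027, -0.999]]
ft_force: [0.1, 0.1, -0.3]
grip_width: 0.0343
```

Request:
{"method": "send_rows", "body": {"xyz": [[0,0,0],[0,0,0],[0,0,0],[0,0,0],[0,0,0],[0,0,0],[0,0,0],[0,0,0],[0,0,0],[0,0,0],[0,0,0],[0,0,0],[0,0,0],[0,0,0],[0,0,0],[0,0,0],[0,0,0],[0,0,0],[0,0,0],[0,0,0]], "spin": [8,18,28,38,48,58,68,78,88,98,108,118,128,138,148,158,168,176,180,180]}}

```text
time_s: 21.5
position: [0.4739, -0.0592, 0.2917]
tool_rot: [[0.958, 0.285, 0.008], [0.285, -0.958, 0.031], [0.017, -0.027, -0.999]]
ft_force: [0.1, 0.1, 0.6]
grip_width: 0.034
```

```bash
python3 -c "
from h import *
b=st()
p=b;v,u=np.nonzero(p['range_z']>0); X=w(p,u,v)
k=(X[:,2]>.095)&(X[:,2]<.109)&(np.hypot(X[:,0]-.5198,X[:,1]+.0385)<.06)
for sd in(1,-1):
    q=X[k&(np.sign(X[:,0]-.52)==sd)]
    if len(q): print(sd,len(q),np.round((q.max(0)+q.min(0))/2,4),np.round(np.ptp(q,axis=0),4))
s=env.observe();print(s['tool_rot'],s['q'])
"
```

```text
t 21.5 grasp [ 0.4752 -0.0544  0.1371] R 47.4 postang -160.3 yawx 16.6 q6 50.8 F [0.1 0.1 0.6] w 0.034 needle (106, 79.0)
1 73 [ 0.5638 -0.0251  0.1014] [0.0153 0.0153 0.012 ]
-1 56 [ 0.4761 -0.0521  0.1014] [0.016  0.0139 0.012 ]
[[ 0.95811583  0.2862623   0.00824367]
 [ 0.28588982 -0.95776142  0.03098513]
 [ 0.01676534 -0.02733056 -0.99948585]] [-21.69887312  21.72843379  95.75622505   2.05235024  62.74794846
  50.72998152]
```

Request:
{"method": "send_rows", "body": {"xyz": [[0.4,-0.9,10],[0.4,-0.9,28],[0.4,-0.9,42],[0.4,-0.9,47.5],[0.4,-0.9,47.5],[0.4,-0.9,47.5]], "spin": [0,0,0,0,0,0]}}

```text
time_s: 22.3
position: [0.4745, -0.0568, 0.2446]
tool_rot: [[0.958, 0.286, 0.009], [0.286, -0.958, 0.031], [0.017, -0.027, -0.999]]
ft_force: [-0.3, -0.0, 0.7]
grip_width: 0.0346
```

Request:
{"method": "send_rows", "body": {"xyz": [[0,0,0],[0,0,0],[0,0,0],[0,0,0]], "spin": [0,0,0,0], "hand": 0}}

```text
time_s: 22.8
position: [0.4746, -0.0567, 0.2451]
tool_rot: [[0.958, 0.287, 0.01], [0.286, -0.958, 0.03], [0.018, -0.026, -0.999]]
ft_force: [-1.7, 2.1, 5.6]
grip_width: 0.0151
```

```bash
python3 -c "
from h import *
st()"
```

```text
t 22.8 grasp [ 0.4761 -0.052   0.0904] R 45.8 postang -162.8 yawx 16.6 q6 50.7 F [-1.7  2.1  5.6] w 0.0151 needle (106, 78.9)
```

Request:
{"method": "send_rows", "body": {"xyz": [[0.1,3.2,0],[0.5,6.4,0],[1.1,9.6,0],[1.9,12.7,0],[2.9,15.7,0],[4.1,18.7,0],[5.5,21.6,0],[7.0,24.4,0],[8.8,27.0,0],[10.8,29.6,0],[12.9,31.9,0],[15.2,34.2,0]], "spin": [-4,-8,-12,-16,-20,-24,-28,-32,-36,-40,-44,-48]}}

```text
time_s: 24.35
position: [0.498, -0.0846, 0.2449]
tool_rot: [[0.426, 0.905, 0.006], [0.904, -0.426, 0.032], [0.032, -0.008, -0.999]]
ft_force: [-8.6, 2.9, 13.0]
grip_width: 0.0151
```

```bash
python3 -c "
from h import *
st()"
```

```text
t 24.35 grasp [ 0.499  -0.0797  0.0902] R 46.1 postang -116.8 yawx 64.8 q6 0.6 F [-8.6  2.9 13. ] w 0.0151 needle (106, 78.0)
```

Request:
{"method": "send_rows", "body": {"xyz": [[0.1,3.2,-0.2],[0.5,6.4,-0.5],[1.1,9.6,-0.8],[1.9,12.7,-1],[2.9,15.7,-1.2],[4.1,18.7,-1.3],[5.5,21.6,-1.3],[7.0,24.4,-1.3],[8.8,27.0,-1.3],[10.8,29.6,-1.3]], "spin": [-4,-8,-12,-16,-20,-24,-28,-32,-36,-38]}}

```text
time_s: 25.65
position: [0.5285, -0.0882, 0.2452]
tool_rot: [[-0.226, 0.974, 0.0], [0.974, 0.226, 0.031], [0.03, 0.007, -1.0]]
ft_force: [-10.7, -7.7, -1.4]
grip_width: 0.0154
```

```bash
python3 -c "
from h import *
st()"
```

```text
t 25.65 grasp [ 0.5286 -0.0835  0.0905] R 45.8 postang -78.9 yawx 103.1 q6 -36.4 F [-10.7  -7.7  -1.4] w 0.0154 needle (113, 82.7)
```

Request:
{"method": "send_rows", "body": {"xyz": [[0.1,2.4,0],[0.3,4.8,0],[0.6,7.2,0],[1.1,9.6,0]], "spin": [-3,-6,-9,-12]}}

```text
time_s: 26.2
position: [0.5368, -0.0858, 0.2451]
tool_rot: [[-0.427, 0.904, -0.004], [0.904, 0.427, 0.029], [0.028, 0.008, -1.0]]
ft_force: [-11.3, -8.6, 5.4]
grip_width: 0.0154
```

```bash
python3 -c "
from h import *
st()"
```

```text
t 26.2 grasp [ 0.5361 -0.0813  0.0904] R 45.8 postang -69.1 yawx 115.3 q6 -47.8 F [-11.3  -8.6   5.4] w 0.0154 needle (166, 92.7)
```

Request:
{"method": "send_rows", "body": {"xyz": [[0.1,2.4,0],[0.3,4.8,0],[0.7,7.2,0],[1,8,0],[1,8,0]], "spin": [-3,-6,-8,-8,-8]}}

```text
time_s: 26.88
position: [0.5433, -0.0823, 0.2451]
tool_rot: [[-0.55, 0.835, -0.006], [0.835, 0.55, 0.027], [0.026, 0.009, -1.0]]
ft_force: [-5.6, -8.2, 2.7]
grip_width: 0.0154
```

```bash
python3 -c "
from h import *
st()"
```

```text
t 26.875 grasp [ 0.5424 -0.0782  0.0905] R 45.6 postang -60.4 yawx 123.4 q6 -55.3 F [-5.6 -8.2  2.7] w 0.0154 needle (197, 85.6)
```

Request:
{"method": "send_rows", "body": {"xyz": [[0.1,2.4,0],[0.3,4.8,0],[0.7,7.2,0],[1,8,0],[1,8,0]], "spin": [-3,-6,-8,-8,-8]}}

```text
time_s: 27.55
position: [0.549, -0.0782, 0.2451]
tool_rot: [[-0.661, 0.75, -0.009], [0.75, 0.661, 0.024], [0.024, 0.009, -1.0]]
ft_force: [-5.1, -7.9, 3.1]
grip_width: 0.0151
```

```bash
python3 -c "
from h import *
st()"
```

```text
t 27.55 grasp [ 0.5477 -0.0745  0.0905] R 45.5 postang -52.2 yawx 131.4 q6 -62.5 F [-5.1 -7.9  3.1] w 0.0151 needle (206, 82.6)
```

Request:
{"method": "send_rows", "body": {"xyz": [[0.1,2.4,0],[0.3,4.8,0],[0.7,7.2,0],[1,8,0],[1,8,0]], "spin": [-3,-6,-8,-8,-8]}}

```text
time_s: 28.22
position: [0.5541, -0.0733, 0.2452]
tool_rot: [[-0.759, 0.651, -0.01], [0.651, 0.759, 0.021], [0.021, 0.01, -1.0]]
ft_force: [-3.6, -8.3, 3.1]
grip_width: 0.0151
```

```bash
python3 -c "
from h import *
st()"
```

```text
t 28.225 grasp [ 0.5526 -0.07    0.0905] R 45.4 postang -43.9 yawx 139.4 q6 -69.7 F [-3.6 -8.3  3.1] w 0.0151 needle (194, 82.1)
```

Request:
{"method": "send_rows", "body": {"xyz": [[0.1,2.4,0],[0.3,4.8,0],[0.7,7.2,0],[1,8,0],[1,8,0]], "spin": [-3,-6,-8,-8,-8]}}

```text
time_s: 28.9
position: [0.5585, -0.0675, 0.2452]
tool_rot: [[-0.842, 0.539, -0.011], [0.539, 0.842, 0.019], [0.019, 0.01, -1.0]]
ft_force: [-1.7, -6.5, 1.1]
grip_width: 0.0153
```

```bash
python3 -c "
from h import *
st()"
```

```text
t 28.9 grasp [ 0.5568 -0.0646  0.0905] R 45.3 postang -35.2 yawx 147.4 q6 -76.9 F [-1.7 -6.5  1.1] w 0.0153 needle (164, 82.5)
```

Peak readings are 197, 206, 194 and 164 at post angles -60.4°, -52.2°, -43.9° and -35.2°. That is about 2.8 mm rise, so this is the high spot, with the flanks bisecting at about -52.6°. I'll go back past it and approach again from the same side.

Request:
{"method": "send_rows", "body": {"xyz": [[0.2,-2.5,0],[0.6,-5.5,0],[1.2,-8.7,0],[2.0,-12,0],[2.8,-15,0],[3.6,-17,0],[3.6,-17,0]], "spin": [3,7,11,15,19,22,22]}}

```text
time_s: 29.82
position: [0.5467, -0.0795, 0.2451]
tool_rot: [[-0.579, 0.816, -0.009], [0.815, 0.579, 0.02], [0.021, 0.004, -1.0]]
ft_force: [2.8, 5.0, 1.4]
grip_width: 0.0152
```

```bash
python3 -c "
from h import *
st()"
```

```text
t 29.825 grasp [ 0.5453 -0.0764  0.0905] R 45.7 postang -56.0 yawx 125.4 q6 -56.5 F [2.8 5.  1.4] w 0.0152 needle (205, 89.2)
```

Request:
{"method": "send_rows", "body": {"xyz": [[0,1.5,0],[0,3,0],[0.1,4,0],[0.1,4,0],[0.1,4,0]], "spin": [-1,-2,-3,-3,-3]}}

```text
time_s: 30.5
position: [0.5492, -0.0778, 0.2451]
tool_rot: [[-0.621, 0.784, -0.013], [0.783, 0.621, 0.018], [0.022, 0.002, -1.0]]
ft_force: [-6.1, -6.0, 4.4]
grip_width: 0.0152
```

```bash
python3 -c "
from h import *
st()"
```

```text
t 30.5 grasp [ 0.5472 -0.0749  0.0904] R 45.6 postang -53.0 yawx 128.4 q6 -59.2 F [-6.1 -6.   4.4] w 0.0152 needle (205, 84.2)
```

Request:
{"method": "send_rows", "body": {"xyz": [[0,0,0],[0,0,0]], "spin": [0,0]}}

```text
time_s: 30.8
position: [0.5491, -0.0778, 0.2451]
tool_rot: [[-0.621, 0.783, -0.013], [0.783, 0.622, 0.018], [0.022, 0.001, -1.0]]
ft_force: [-1.6, -1.5, 3.3]
grip_width: 0.0151
```

```bash
python3 -c "
from h import *
st()"
```

```text
t 30.8 grasp [ 0.5471 -0.075   0.0905] R 45.6 postang -53.2 yawx 128.4 q6 -59.2 F [-1.6 -1.5  3.3] w 0.0151 needle (205, 86.4)
```

Request:
{"method": "send_rows", "body": {"xyz": [[0,0,0],[0,0,0],[0,0,0],[0,0,0],[0,0,-15],[0,0,-50],[0,0,-90],[0,0,-120],[0,0,-120],[0,0,-120]], "spin": [0,0,0,0,0,0,0,0,0,0], "hand": 0.4}}

```text
time_s: 32.1
position: [0.5504, -0.0799, 0.3648]
tool_rot: [[-0.622, 0.783, -0.014], [0.783, 0.622, 0.018], [0.023, 0.001, -1.0]]
ft_force: [-1.2, -0.6, -0.4]
grip_width: 0.034
```

```bash
python3 -c "
from h import *
p=st('12a.png');v,u=np.nonzero(p['range_z']>0); X=w(p,u,v)
k=(X[:,2]>.095)&(X[:,2]<.109)&(np.hypot(X[:,0]-.5198,X[:,1]+.0385)<.06)
for sd in(1,-1):
    q=X[k&(np.sign(X[:,0]-.52)==sd)]
    if len(q): m=(q.max(0)+q.min(0))/2;print(sd,len(q),np.round(m,4),np.degrees(np.arctan2(m[1]-AX[1],m[0]-AX[0])))
save(p,'12.png',(140,160,420,350),2.8)
"
```

```text
t 32.1 grasp [ 0.5483 -0.0771  0.2101] R 47.9 postang -53.5 yawx 128.4 q6 -59.1 F [-1.2 -0.6 -0.4] w 0.034 needle (205, 86.2)
1 75 [ 0.5473 -0.0748  0.1015] -52.88324420770232
```

View pics/12.png

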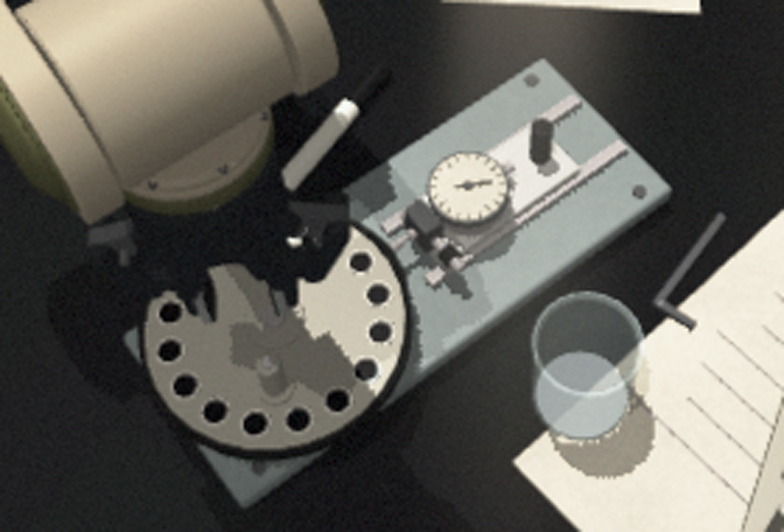

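The arm is clear of the post, post_a measures -52.9°, the needle is steady at 205°, and the marker, hex key and beaker are where they were. Handing in.

```bash
python3 -c "
from h import *
print(env.close_job())"
```

```text
the job is handed in; nothing more can be done
None
```

The carousel is left at rest with its highest spot under the gauge's foot, the arm is clear, and the job is handed in at about 32 s. The hand-in gives no verdict.

- **Gauge:** I slid the carriage by its knob until the needle read about 3.0 mm in on the plain tyre. After letting go it read 106–108°, or 2.9–3.0 mm.
- **Search:** Turning anticlockwise by post_a, I met the lesser spot first, with a rise of about 1.2 mm. The highest spot followed about 135° later, with a rise of about 2.8 mm against the stated 3 mm. The deepest reading was about 5.7 mm, well short of the 10 mm jam.
- **Final position:** The readings on both sides of the bulge put its peak at post angle -52.6°. After I released and lifted, the camera put the post at -52.9° and the needle was steady at 205°. Both agree to within about 0.5°, though the needle is nearly flat there, so the real position could be off by 1–2°.
- **Loose things:** The marker, hex key and beaker look undisturbed in the last picture. The nut and wash bottle are out of that view, and I didn't work near them.
- **Arm:** The gripper picked up a tilt of about 1.5° while pushing the knob, and I corrected for it in the later moves.

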